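# Swing in the tote's bail and stack the stud tray

### The job

Stack the orange stud tray on top of the blue tote. First swing the blue tote's bail arm that still hangs out over its near end right in across the mouth; then set the tray squarely, centred and level on the tote's two bails, its length along the tote's length, and let go. The green tote is not part of this job.

Things in the scene. Friction and masses are not known exactly. Their poses are not given: they have to be found in the camera images.
- tote_blue: fixed open blue tote, 184 mm long (x) by 110 wide (y), rim 70 mm high. Origin: centre of its underside, on the table; z up; -x is the near end, towards the robot. Two U-shaped bails pivot on its long sides, 83 mm either side of the middle and 74 mm up. Far bail (+x) is already in. Swung in, their cross bars lie 35 mm either side of the middle, tops 80 mm up. Goods inside: below 40 mm.
- bail_blue_near (a joint): swing of the blue tote's near (-x) bail: 0 = fully in across the mouth; 1.57 = upright; 2.3 = out against its stop, leaning beyond the near end (start). It swings with a light push (under 1 N); once past upright towards the mouth it falls fully in by its own weight. With it out, a tray would drop into the tote.
- bail_blue_near_bar (a point): centre of the near bail's cross bar, a round yellow sleeve 10 mm thick and 116 mm long, along the tote's y. It moves on an arc of 48 mm radius about the pivot. At the start it stands 115 mm from the tote's middle on the near side, about 109 mm above the table; upright it is 122 mm up.
- tray_grip (a point): centre of the carrying handle of the loose orange tray (0.27 kg), 58 mm above its flat underside; z up. Tray: 140 mm long (x), 90 wide (y), rim 30 high. Handle: straight bar along x, 100 mm long, 14 wide, 16 high, open below in the middle 70 mm; grip it across the 14 mm. On the bails this point is 138 mm above the table. Turned end for end it counts the same.
There are look-alikes about, which are no part of the job. There is more than one size of the tote_blue; the job needs the larger.

How it is judged:
By the outcome, as a careful person would: the job done as asked, in the order asked, and still so for the second after the job is handed in, with the robot touching nothing.
It also fails if it takes over 54 s, if anything falls off the work surface, if the arm or the gripper's body presses on something with over 40 N, if the wrist force passes 120 N, or if a joint passes its speed limit or range.

### The arm

A 6-joint arm with a two-finger parallel gripper is mounted at the origin on a cart in front of the work surface, level with it; the furniture and walls round the work are solid. World frame = base frame: x ahead of the robot, y to its left, z up, the work surface at z = 0. Lengths are in m, angles in rad, forces in N, time in s.
With the tool pointing down it reaches from about 0.35 to 1 m from the base axis. Payload 7.1 kg.
Tool frame: the origin (TCP) lies at the very end of the fingers, on their centre line; the grasp point (between the pads) lies 19 mm behind it; z points along the fingers, y is the line along which they close (so a half turn about z gives the same grasp; the last joint's range is limited). The gripper opens to 85 mm and grips with 20 to 120 N. Pads are 22 mm wide; open, the fingers measure 114 mm over their backs; the gripper's body (76 mm by 85 mm) begins 54 mm behind the grasp point. The pads swing forward as they close: fully open they stand 13 mm farther back than shut.
Start: joints at [1.11, 0.423, 1.63, -0, 1.089, -0.019], TCP at [0.267, 0.565, 0.231] pointing down, gripper open.
Joint ranges: [-3, 3], [-0.9, 2.11], [0.09, 2.58], [-1.31, 4.45], [0.11, 2.69], [-2.54, 2.54]. Speed limits (rad/s): [2.39, 2.39, 3.01, 3.14, 3.14, 3.14].

### API

Orientations are given as a rotation vector (axis times angle).
In Python, from plant import ctrl gives the robot as it stands. The module is installed in compiled form; this text tells all that it offers.
- The arm moves only by the tool servo_tool, never from a script. Its argument "deltas" is a list that holds one entry, the list of rows, each a list of 5 numbers: the shift along the tool's x, y, z in m, then the turn about the tool's z in rad, then the finger opening in m, from 0 to 0.0854. In form: [[[dx, dy, dz, roll, fingers], ...]]. A call has 1 to 20 rows; each row is the pose to reach, as a shift and turn from the pose commanded when the call began, along the tool's axes at that moment; what a row does not reach only later rows make up. A row lasts 1/10 s, in which the tool goes at most 50 mm and 8.59 degrees, less where a joint would pass 70% of its speed; a pose out of reach is approached as far as the arm can. A call with a gripper value outside its range is refused whole. The fingers move at their own pace and stop on an object; "force" is the grip in N (left out, the last holds). Time passes only in rows, so rows that repeat a pose let the fingers close. It gives the time, the measured TCP pose, the force, the opening and the grip force at its end, in the units of the state.
- ctrl.get_obs(): the state, without advancing time (a new reading comes with each control period).
- ctrl.capture(name): name is "scene" or "side" or "wrist"; returns the picture (480x640x3 uint8, red, green, blue); there is no depth.
- ctrl.calibration(name): a dict with "fx", "fy", "cx", "cy" (pixels), "world_from_camera" (4x4, takes a point from camera to world coordinates); the wrist camera has in their place "T_tool_cam" (4x4, takes a point from camera to tool coordinates, whose origin is the TCP and whose axes are the flange's). Camera axes: x right, y down, z forward; pixel columns grow to the right and rows downward; lengths in m; the calibration is good to about 2 mm. The wrist camera is an equidistant fisheye: a pixel r from the principal point sees the ray r / f radians off the axis. A picture is of the moment at which its call begins: read the wrist's pose just before it. calibration takes no time and is no camera call.
- ctrl.hand_in(): hands the job in; it is judged then, once.
The state is a dict: "clock": time; "qpos": joint angles; "joint_velocities": joint speeds; "joint_efforts": joint torques, N m; "ee_pos": TCP position; "tool_rot": TCP orientation; "ft_force": force on the tool from outside, world axes, zero at the start; "torque": the same for the moment, N m; "grip_width": finger opening in m; "grasp_force": force on a finger pad.
Only numpy, scipy, OpenCV 4.12 (cv2) and the standard library are available. Lean on these libraries where they do the work, as an engineer would, in place of code of your own. Each camera call takes 0.05 s, during which the arm holds its last target. There are 200 camera calls.

## Working session

There is one attempt and no reset: what is moved stays moved. The work goes in short steps, Python scripts to look and compute and a tool call to move; the robot and the scene stay as the last step left them, time stands still between calls to the robot, and variables do not carry over. Pictures are saved under pics/ and viewed, at most 10 in all, crops included, and the job is handed in when it is done.

Besides the shell and the picture viewer there is one more tool, called after "Request:" as a command line: name --argument value ..., lists and objects as JSON in quotes. servo_tool: Moves the arm, as the interface text tells. Its arguments: {"type":"object","properties":{"deltas":{"type":"array","items":{"type":"array","items":{"type":"array","items":{"type":"number"}}}},"force":{"type":"number"}},"required":["deltas"]}

```bash
mkdir -p pics; cat > h.py <<'E'
import numpy as np, cv2
from plant import ctrl
def cap(n,f):
    im=ctrl.capture(n); cv2.imwrite('pics/'+f,im[:,:,::-1]); return im
def ray(n,u,v):
    c=ctrl.calibration(n); T=np.array(c['world_from_camera'])
    d=T[:3,:3]@np.array([(u-c['cx'])/c['fx'],(v-c['cy'])/c['fy'],1]); return T[:3,3],d
def onz(n,u,v,z):
    o,d=ray(n,u,v); return o+d*(z-o[2])/d[2]
def tri(a,b):
    (o1,d1),(o2,d2)=ray('scene',*a),ray('side',*b)
    A=np.stack([d1,-d2],1); s=np.linalg.lstsq(A,o2-o1,rcond=None)[0]
    p,q=o1+s[0]*d1,o2+s[1]*d2; return (p+q)/2,np.linalg.norm(p-q)
def proj(n,p):
    c=ctrl.calibration(n); T=np.linalg.inv(np.array(c['world_from_camera'])); q=T[:3,:3]@p+T[:3,3]
    return c['fx']*q[0]/q[2]+c['cx'],c['fy']*q[1]/q[2]+c['cy']
E
python3 -c "
from h import *
cap('scene','s0.png');cap('side','d0.png')
for n in('scene','side'):
    c=ctrl.calibration(n);print(c['fx'],np.round(c['world_from_camera'],3))
print(ctrl.get_obs())
"
```

```text
542.5654962053628 [[-0.564 -0.372  0.737 -0.579]
 [-0.826  0.276 -0.492  0.827]
 [-0.021 -0.886 -0.463  0.779]
 [ 0.     0.     0.     1.   ]]
516.2312700733028 [[-0.992 -0.074  0.106  0.424]
 [-0.13   0.527 -0.84   1.174]
 [ 0.006 -0.847 -0.532  0.763]
 [ 0.     0.     0.     1.   ]]
{'clock': 0.1, 'qpos': array([ 1.11001793e+00,  4.23754859e-01,  1.63059743e+00, -2.59395127e-05,
        1.08861561e+00, -1.89957107e-02]), 'joint_velocities': array([ 2.01926360e-04, -4.75204585e-06, -1.79617619e-03, -1.59452737e-03,
        1.38914352e-03, -1.15823219e-04]), 'joint_efforts': array([ 5.68884079e-04, -5.58418500e+01, -2.82445049e+01, -5.73781244e-05,
        2.99863044e-03, -1.15991978e-05]), 'ee_pos': array([0.2669829 , 0.5645654 , 0.23063574]), 'tool_rot': array([-6.88235740e-01, -3.06496637e+00,  2.10673641e-03]), 'ft_force': array([-0.39424016, -0.09673925, -0.29055143]), 'torque': array([-0.03227376,  0.04256341, -0.02761701]), 'grasp_force': 0.0, 'grip_width': 0.08528274618937953}
```

View pics/s0.png

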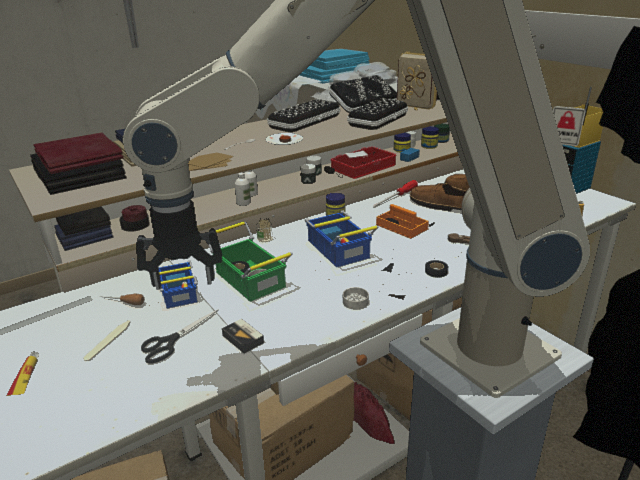

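View pics/d0.png

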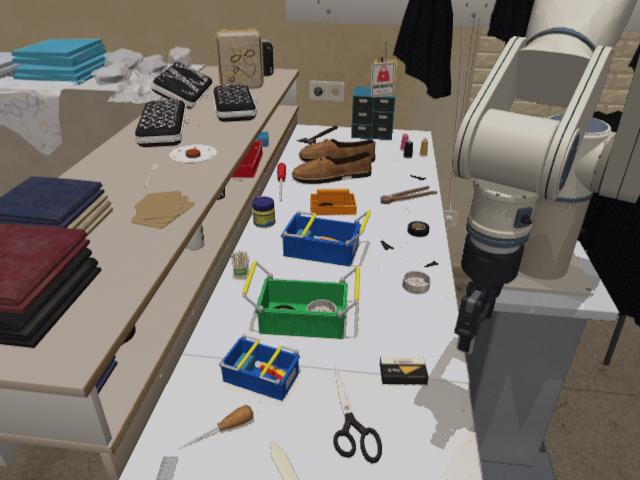

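The scene view shows these candidates:
- Large blue tote at scene (340,238) / side (322,240), with its near bail out at side (365,222).
- Small blue tote look-alike at scene (179,282) / side (260,367).
- Green tote at scene (252,265).
- Orange tray at scene (402,220) / side (333,203).
- Red box look-alike on the shelf at scene (364,162).

I choose the large blue tote and the orange tray, and check both in one close crop.

```bash
python3 -c "
import cv2,numpy as np
a=cv2.imread('pics/s0.png')[185:285,295:440];b=cv2.imread('pics/d0.png')[180:280,260:405]
cv2.imwrite('pics/c0.png',np.hstack([cv2.resize(x,None,fx=2.75,fy=5.5,interpolation=2) if 0 else cv2.resize(x,(400,276),interpolation=2) for x in(a,b)]))
cv2.imwrite('pics/c0.png',np.vstack([cv2.resize(x,(435,300),interpolation=2) for x in(a,b)]))
"
```

```text
(no output)
```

View pics/c0.png

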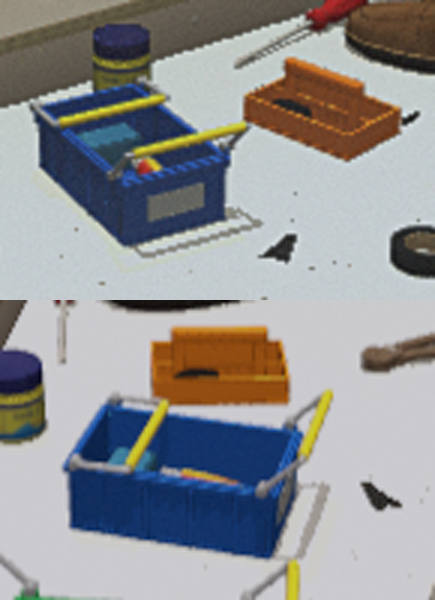

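The crop confirms the large blue tote (far bail in, near bail out). The tray handle runs scene (391,206)-(416,213) / side (317,189)-(349,191).

```bash
cat > m.py <<'E'
from h import *
def comp(f,lo,hi,box):
    im=cv2.imread('pics/'+f); x0,y0,x1,y1=box
    hsv=cv2.cvtColor(im,cv2.COLOR_BGR2HSV)[y0:y1,x0:x1]
    m=cv2.inRange(hsv,lo,hi); n,l,s,c=cv2.connectedComponentsWithStats(m)
    out=[]
    for i in range(1,n):
        if s[i,4]<25: continue
        p=np.argwhere(l==i)[:,::-1]+[x0,y0]; p=p.astype(float); c=p.mean(0); ax=np.linalg.svd(p-c,full_matrices=False)[2][0]
        t=(p-c)@ax; out.append((s[i,4],c.round(1),(c+ax*t.min()).round(1),(c+ax*t.max()).round(1)))
    return out
Y=((22,120,120),(35,255,255))
if __name__=='__main__':
    for r in comp('s0.png',*Y,(300,205,380,255)): print('scene',*r)
    for r in comp('d0.png',*Y,(285,200,375,262)): print('side',*r)
    for nm,a,b in [('nearL',(340,236.3),(361.3,231)),('nearR',(367.3,227.3),(369.5,211)),('farL',(315.7,225.3),(303.7,236)),('farR',(349.3,218.3),(315.3,214.3)),
      ('h1',(390.7,205.7),(317.3,189.3)),('h2',(415.7,213.3),(349.3,190.7))]: print(nm,*tri(a,b))
    for a in [(390.7,205.7),(415.7,213.3)]: print(onz('scene',*a,.066))
    for a in [(317.3,189.3),(349.3,190.7)]: print(onz('side',*a,.066))
E
python3 m.py
```

```text
scene 95 [331.8 221.2] [349.  217.1] [314.8 225.2]
scene 111 [357.2 231.2] [376.1 226.5] [339.2 235.6]
side 76 [364.9 221.1] [369.4 210.1] [360.6 231.6]
side 84 [308.7 224.2] [315.1 213.1] [302.8 234.5]
nearL [0.45817975 0.0660365  0.11107265] 0.001255466959555251
nearR [ 0.44209172 -0.01471037  0.12277052] 0.005894517286308732
farL [0.60653932 0.04609577 0.07575059] 0.00502570662181413
farR [ 0.59129656 -0.06651196  0.07561798] 0.0018936355243570724
h1 [ 0.60954263 -0.24681304  0.06262677] 0.003804063825329339
h2 [ 0.51273397 -0.26225713  0.06249387] 0.005889679036430816
[ 0.60084492 -0.23843909  0.066     ]
[ 0.51184351 -0.26216572  0.066     ]
[ 0.60940784 -0.24420438  0.066     ]
[ 0.51150772 -0.24849457  0.066     ]
```

```bash
python3 -c "
from h import *
n,e1=tri((357.2,231.2),(364.9,221.1));f,e2=tri((331.8,221.2),(308.7,224.2))
print(n,e1,f,e2); d=(f-n)[:2];L=np.linalg.norm(d);print('L',L,'(150) yaw',np.degrees(np.arctan2(d[1],d[0])))
for a,b in[((339.2,235.6),(360.6,231.6)),((376.1,226.5),(369.4,210.1)),((314.8,225.2),(302.8,234.5)),((349,217.1),(315.1,213.1))]:print(tri(a,b))
fs,fd=onz('scene',331.8,221.2,.075),onz('side',308.7,224.2,.075);print(fs,fd)
print('near',onz('scene',357.2,231.2,.109),onz('side',364.9,221.1,.109))
from scipy.spatial.transform import Rotation as R
r=R.from_rotvec(ctrl.get_obs()['tool_rot']).as_matrix();print(r.round(3))
print({k:np.round(v,3) for k,v in ctrl.calibration('wrist').items()})
"
```

```text
[0.45228352 0.01298546 0.1113719 ] 0.001115295839964232 [ 0.60132898 -0.00876479  0.07752063] 0.0005417794054855948
L 0.150624116903592 (150) yaw -8.302586601133601
(array([0.45997448, 0.06780152, 0.11164955]), np.float64(0.0012033654917297475))
(array([ 0.44352024, -0.04609003,  0.11202176]), np.float64(0.00017709567354909638))
(array([0.60845526, 0.04711193, 0.07805807]), np.float64(0.00045541853205389966))
(array([ 0.59175025, -0.06571708,  0.07971626]), np.float64(0.0020039434524480432))
[ 0.60600951 -0.01217556  0.075     ] [ 0.60187114 -0.01257938  0.075     ]
near [0.45678706 0.0092392  0.109     ] [0.45226494 0.00988492 0.109     ]
[[-0.904  0.428 -0.001]
 [ 0.428  0.904 -0.001]
 [ 0.    -0.001 -1.   ]]
{'fx': np.float64(371.648), 'fy': np.float64(371.648), 'cx': np.float64(320.993), 'cy': np.float64(236.857), 'T_tool_cam': array([[ 0.   , -0.954, -0.301,  0.077],
       [ 1.   , -0.   ,  0.001,  0.   ],
       [-0.001, -0.301,  0.954, -0.142],
       [ 0.   ,  0.   ,  0.   ,  1.   ]])}
```

The measured tote bars are 150.6 mm apart in plan (expected 150) at about the right heights. The tote yaw is about -8.3° and its middle about (0.568, -0.005). I'll move to the near side of the near bar with the fingers closed and look with the wrist camera.

Request:
servo_tool --deltas '[[[-0.03, -0.036, 0, -0.05, 0.0], [-0.07, -0.083, 0, -0.1, 0.0], [-0.105, -0.125, 0, -0.15, 0.0], [-0.14, -0.167, 0, -0.2, 0.0], [-0.175, -0.209, 0, -0.25, 0.0], [-0.21, -0.25, 0, -0.297, 0.0], [-0.245, -0.292, 0, -0.297, 0.0], [-0.28, -0.334, 0, -0.297, 0.0], [-0.31, -0.37, 0, -0.297, 0.0], [-0.335, -0.4, 0, -0.297, 0.0], [-0.35, -0.42, 0, -0.297, 0.0], [-0.363, -0.433, 0, -0.297, 0.0], [-0.363, -0.433, 0, -0.297, 0.0], [-0.363, -0.433, 0, -0.297, 0.0], [-0.363, -0.433, 0, -0.297, 0.0]]]'

```text
clock: 1.6
ee_pos: [0.4097, 0.0192, 0.2311]
tool_rot: [-0.226, -3.133, -0.0]
ft_force: [-0.9, 0.5, 0.8]
grip_width: -0.0001
grasp_force: 0.0
```

```bash
cat >> h.py <<'E'
from scipy.spatial.transform import Rotation as R
def wray(u,v,o):
    c=ctrl.calibration('wrist'); x,y=u-c['cx'],v-c['cy']; r=np.hypot(x,y); t=r/c['fx']
    d=np.array([np.sin(t)*x/r,np.sin(t)*y/r,np.cos(t)]); T=np.array(c['T_tool_cam']); W=R.from_rotvec(o['tool_rot']).as_matrix()
    return W@T[:3,3]+o['ee_pos'], W@T[:3,:3]@d
def wz(u,v,z,o):
    p,d=wray(u,v,o); return p+d*(z-p[2])/d[2]
def wcap(f):
    import pickle
    o=ctrl.get_obs(); cap('wrist',f); pickle.dump(o,open('pics/'+f+'.pkl','wb'))
    print(o['clock'],o['ee_pos'].round(4),R.from_rotvec(o['tool_rot']).as_matrix().round(3).tolist()); return o
E
python3 -c "
from h import *
wcap('w1.png')"
```

```text
1.6 [0.4097 0.0192 0.2311] [[-0.99, 0.143, -0.001], [0.143, 0.99, 0.0], [0.001, 0.0, -1.0]]
```

View pics/w1.png

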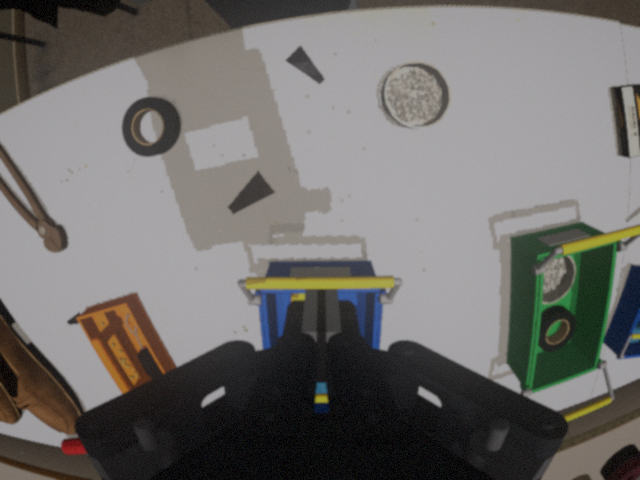

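The wrist view shows the near bar at row ~284, columns 247–390, still robot-side of the mouth. The tray is at left, about (125,340), and the green tote is well clear at right.

```bash
python3 -c "
from h import *; from m import *; import pickle
o=pickle.load(open('pics/w1.png.pkl','rb'))
for r in comp('w1.png',*Y,(230,265,410,300)):
  print(*r); [print(wz(*p,.109,o)) for p in r[1:]]
"
```

```text
1470 [319.9 282.6] [392.  282.1] [247.  283.1]
[0.4529867  0.01274777 0.109     ]
[0.46121228 0.06898354 0.109     ]
[ 0.44565286 -0.04437162  0.109     ]
67 [298.3 296.9] [304.1 296.5] [291.9 297.3]
[ 0.46295059 -0.00600753  0.109     ]
[ 0.46323264 -0.00138934  0.109     ]
[ 0.4626117 -0.0111144  0.109    ]
```

Request:
servo_tool --deltas '[[[0, 0, 0.04, 0, 0], [0, 0, 0.08, 0, 0], [0, 0, 0.11, 0, 0], [0, 0, 0.131, 0, 0], [0, 0, 0.131, 0, 0], [-0.01, 0, 0.131, 0, 0], [-0.02, 0, 0.131, 0, 0], [-0.028, 0, 0.131, 0, 0], [-0.036, 0, 0.131, 0, 0], [-0.044, 0, 0.131, 0, 0], [-0.052, 0, 0.131, 0, 0], [-0.06, 0, 0.131, 0, 0], [-0.068, 0, 0.131, 0, 0], [-0.076, 0, 0.131, 0, 0], [-0.084, 0, 0.131, 0, 0], [-0.09, 0, 0.131, 0, 0], [-0.095, 0, 0.131, 0, 0], [-0.095, 0, 0.131, 0, 0], [-0.095, 0, 0.131, 0, 0]]]'

```text
clock: 3.55
ee_pos: [0.504, 0.0047, 0.1002]
tool_rot: [-0.227, -3.133, 0.0]
ft_force: [-0.2, 0.6, -0.1]
grip_width: -0.0005
grasp_force: 0.0
```

```bash
python3 -c "
from h import *; from m import *
cap('side','d1.png');cap('scene','s1.png')
S=comp('s1.png',*Y,(300,195,385,255));D=comp('d1.png',*Y,(285,200,380,262));print(S,D)
for r in S:print(onz('scene',*r[1],.075))
for r in D:print(onz('side',*r[1],.075))
"
```

```text
[(np.int32(70), array([328.4, 221.9]), array([342.1, 218.6]), array([314.8, 225.1])), (np.int32(78), array([342.9, 230.6]), array([361. , 226.1]), array([325.9, 234.8]))] [(np.int32(84), array([308.7, 224.2]), array([315.1, 213.1]), array([302.8, 234.5])), (np.int32(87), array([332.8, 229.4]), array([340.3, 217.8]), array([325.9, 240.2]))]
[ 0.60817839 -0.00133562  0.075     ]
[ 0.53673581 -0.00175588  0.075     ]
[ 0.60187114 -0.01257938  0.075     ]
[0.53506516 0.00570658 0.075     ]
```

The bail is in: the bars are now 69 mm apart at z≈75 mm. Next I rise and go near the tray.

Request:
servo_tool --deltas '[[[0, 0, -0.04, 0, 0], [0, 0, -0.08, 0, 0], [0, -0.02, -0.115, 0, 0.05], [0, -0.06, -0.13, 0, 0.085], [0, -0.1, -0.13, 0, 0.085], [-0.005, -0.14, -0.13, 0, 0.085], [-0.005, -0.18, -0.13, 0, 0.085], [-0.01, -0.21, -0.13, 0, 0.085], [-0.0126, -0.235, -0.13, 0, 0.085], [-0.0126, -0.25, -0.13, 0, 0.085], [-0.0126, -0.256, -0.13, 0, 0.085], [-0.0126, -0.256, -0.13, 0, 0.085], [-0.0126, -0.256, -0.13, 0, 0.085], [-0.0126, -0.256, -0.13, 0, 0.085]]]'

```text
clock: 5.05
ee_pos: [0.4798, -0.2494, 0.2303]
tool_rot: [-0.225, -3.133, -0.0]
ft_force: [0.0, 0.2, -1.1]
grip_width: 0.0847
grasp_force: 0.0
```

```bash
python3 -c "
from h import *
wcap('w2.png')"
```

```text
5.05 [ 0.4798 -0.2494  0.2303] [[-0.99, 0.143, -0.0], [0.143, 0.99, 0.0], [0.0, 0.0, -1.0]]
```

View pics/w2.png

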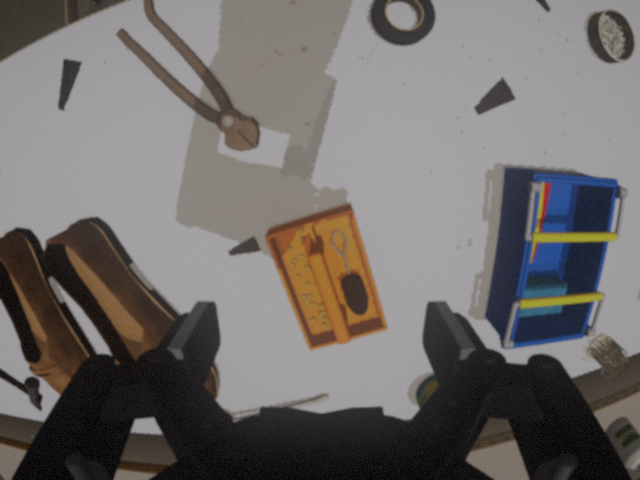

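The wrist view shows the tray rim corners near (267,233), (352,207), (386,328), (311,349), and the handle top from ~(314,233) to (341,342). Both yellow bars are in, at right.

```bash
python3 -c "
from h import *; from m import *; import pickle
o=pickle.load(open('pics/w2.png.pkl','rb'))
P=[wz(*p,.030,o) for p in[(267,233),(352,207),(386,328),(311,349)]]
print(np.round(P,4),'c',np.mean(P,0)); l=lambda a,b:(np.linalg.norm(b-a).round(4),np.degrees(np.arctan2((b-a)[1],(b-a)[0])).round(1))
print(l(P[0],P[1]),l(P[1],P[2]),l(P[3],P[2]),l(P[0],P[3]))
a,b=wz(314,233,.066,o),wz(341,342,.066,o);print(a,b,(a+b)/2,l(a,b))
for r in comp('w2.png',*Y,(510,220,630,315)):
  print(*r); [print(wz(*p,.075,o)) for p in r[1:]]
im=cv2.imread('pics/w2.png')[195:360,250:400]
cv2.imwrite('pics/c2.png',cv2.resize(im,None,fx=3.5,fy=3.5,interpolation=2))
"
```

```text
[[ 0.4994 -0.3043  0.03  ]
 [ 0.4857 -0.2198  0.03  ]
 [ 0.6232 -0.1983  0.03  ]
 [ 0.6376 -0.2826  0.03  ]] c [ 0.56145993 -0.25124271  0.03      ]
(np.float64(0.0855), np.float64(99.2)) (np.float64(0.1392), np.float64(8.9)) (np.float64(0.0855), np.float64(99.7)) (np.float64(0.14), np.float64(8.9))
[ 0.49518517 -0.25697678  0.066     ] [ 0.60902077 -0.24758638  0.066     ] [ 0.55210297 -0.25228158  0.066     ] (np.float64(0.1142), np.float64(4.7))
728 [571.4 236.6] [533.  236.4] [615.  236.8]
[ 0.53217867 -0.00470994  0.075     ]
[ 0.52496014 -0.05316187  0.075     ]
[0.54194751 0.06117573 0.075     ]
606 [559.9 300.1] [601.2 296.1] [519.7 303.9]
[ 0.60227447 -0.01137515  0.075     ]
[0.61156006 0.05197316 0.075     ]
[ 0.59531293 -0.0635673   0.075     ]
```

View pics/c2.png

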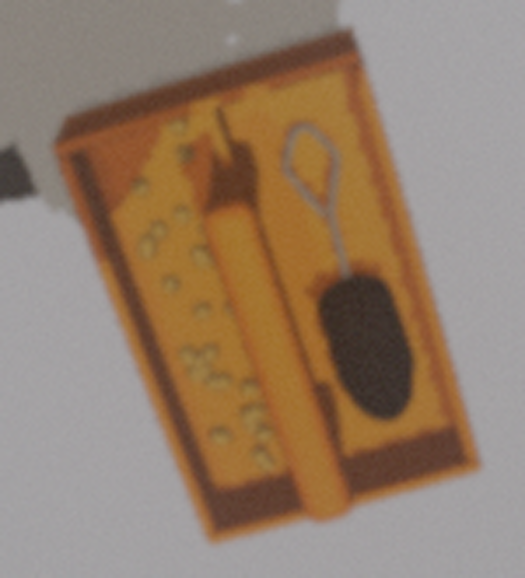

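Request:
servo_tool --deltas '[[[-0.02, 0.002, 0.0, -0.08, 0.085], [-0.045, 0.005, 0.0, -0.16, 0.085], [-0.065, 0.008, 0.02, -0.24, 0.085], [-0.0811, 0.0099, 0.05, -0.302, 0.085], [-0.0811, 0.0099, 0.08, -0.302, 0.085], [-0.0811, 0.0099, 0.1, -0.302, 0.085], [-0.0811, 0.0099, 0.11, -0.302, 0.085], [-0.0811, 0.0099, 0.11, -0.302, 0.085], [-0.0811, 0.0099, 0.11, -0.302, 0.085]]]'

```text
clock: 6.0
ee_pos: [0.562, -0.2524, 0.1212]
tool_rot: [-0.247, 3.131, -0.001]
ft_force: [0.8, -1.6, 0.4]
grip_width: 0.0851
grasp_force: 0.0
```

```bash
python3 -c "
from h import *; import pickle
o=pickle.load(open('pics/w2.png.pkl','rb'))
a,b=wz(315.7,253.6,.066,o),wz(343.4,341.3,.066,o);print(a,b,(a+b)/2,np.linalg.norm(b-a),np.degrees(np.arctan2(b[1]-a[1],b[0]-a[0])))
wcap('w3.png')"
```

```text
[ 0.51425987 -0.25842242  0.066     ] [ 0.60880718 -0.24527508  0.066     ] [ 0.56153353 -0.25184875  0.066     ] 0.09545704669342779 7.916541604404298
6.0 [ 0.562  -0.2524  0.1212] [[-0.988, -0.157, 0.001], [-0.157, 0.988, -0.0], [-0.001, -0.001, -1.0]]
```

View pics/w3.png

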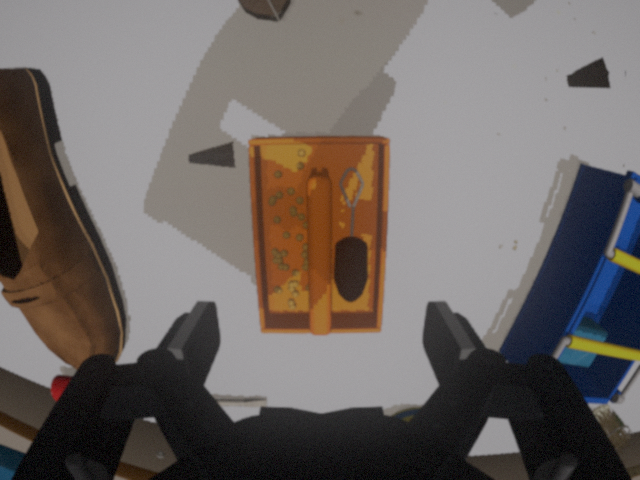

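The handle is vertical in the view at column ~319, running between the open fingers. I descend and grip.

Request:
servo_tool --deltas '[[[0, 0.001, 0.03, 0, 0.085], [0, 0.001, 0.055, 0, 0.085], [0, 0.001, 0.072, 0, 0.085], [0, 0.001, 0.081, 0, 0.085], [0, 0.001, 0.081, 0, 0.085], [0, 0.001, 0.081, 0, 0.05], [0, 0.001, 0.081, 0, 0.03], [0, 0.001, 0.081, 0, 0.018], [0, 0.001, 0.081, 0, 0.0], [0, 0.001, 0.081, 0, 0.0], [0, 0.001, 0.081, 0, 0.0], [0, 0.001, 0.081, 0, 0.0], [0, 0.001, 0.081, 0, 0.0], [0, 0.001, 0.081, 0, 0.0]]]' --force 60

```text
clock: 7.45
ee_pos: [0.5617, -0.2517, 0.04]
tool_rot: [-0.247, 3.131, -0.001]
ft_force: [-0.4, -0.3, 6.6]
grip_width: 0.0127
grasp_force: 59.9
```

Request:
servo_tool --deltas '[[[0, 0, -0.01, 0, 0], [0, 0, -0.03, 0, 0], [0, 0, -0.06, 0, 0], [0, 0, -0.09, 0, 0], [0, 0, -0.12, 0, 0], [0, 0.01, -0.145, 0.02, 0], [-0.006, 0.035, -0.16, 0.05, 0], [-0.012, 0.065, -0.16, 0.09, 0], [-0.018, 0.095, -0.16, 0.13, 0], [-0.023, 0.125, -0.16, 0.17, 0], [-0.029, 0.155, -0.16, 0.21, 0], [-0.034, 0.185, -0.16, 0.24, 0], [-0.039, 0.21, -0.16, 0.27, 0], [-0.0435, 0.232, -0.16, 0.29, 0], [-0.0453, 0.242, -0.16, 0.299, 0], [-0.0453, 0.2447, -0.16, 0.299, 0], [-0.0453, 0.2447, -0.16, 0.299, 0], [-0.0453, 0.2447, -0.16, 0.299, 0], [-0.0453, 0.2447, -0.16, 0.299, 0]]]'

```text
clock: 9.35
ee_pos: [0.5676, -0.0036, 0.1993]
tool_rot: [-0.224, -3.133, 0.0]
ft_force: [-0.3, -0.4, -3.5]
grip_width: 0.013
grasp_force: 58.8
```

```bash
python3 -c "
from h import *
o=wcap('w4.png');print(o['ft_force'],o['grip_width'])"
```

```text
9.35 [ 0.5676 -0.0036  0.1993] [[-0.99, 0.142, -0.0], [0.142, 0.99, -0.0], [0.0, -0.0, -1.0]]
[-0.28966429 -0.3678293  -3.47500826] 0.012968818831231523
```

View pics/w4.png

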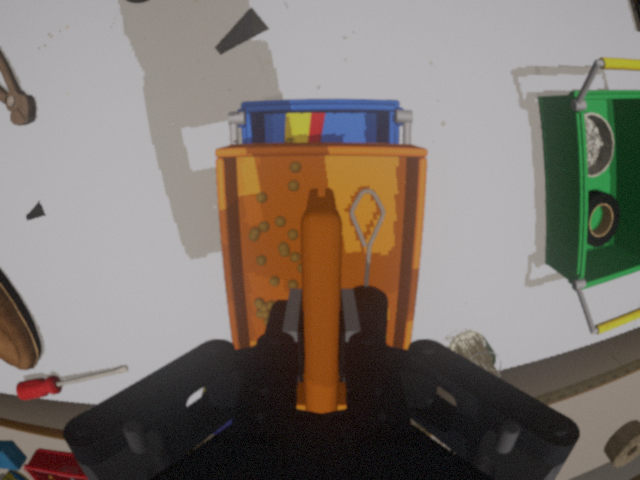

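The tray is level and parallel to the tote. The tote's near rim is at row ~100, columns 242–400, and the tray's near rim at row ~147, columns 217–427. I'll check the offsets.

```bash
python3 -c "
from h import *; import pickle
o=pickle.load(open('pics/w4.png.pkl','rb'));W=R.from_rotvec(o['tool_rot']).as_matrix()
f=lambda u,v,z:(W.T@(wz(u,v,z,o)-o['ee_pos']))[:2].round(4)
im=cv2.imread('pics/w4.png');hsv=cv2.cvtColor(im,cv2.COLOR_BGR2HSV)
b=cv2.inRange(hsv,(105,130,60),(125,255,255));g=cv2.inRange(hsv,(8,150,90),(20,255,255))
for nm,m,z,cs in(('tote',b,.07,(255,290,320,350,385)),('tray',g,.1893,(230,260,320,380,415))):
  for c in cs:
    r=np.where(m[80:200,c])[0][0]+80; print(nm,c,r,f(c,r,z))
for nm,m,z,rows in(('tote',b,.07,(104,106)),('tray',g,.1893,(148,150,153))):
  for r in rows:
    x=np.where(m[r,200:440])[0]+200; print(nm,r,x[0],x[-1],f(x[0],r,z),f(x[-1],r,z))
"
```

```text
Traceback (most recent call last):
IndexError: index 0 is out of bounds for axis 0 with size 0
```

```bash
python3 -c "
from h import *; import pickle
o=pickle.load(open('pics/w4.png.pkl','rb'));W=R.from_rotvec(o['tool_rot']).as_matrix()
f=lambda u,v,z:(W.T@(wz(u,v,z,o)-o['ee_pos']))[:2].round(4)
im=cv2.imread('pics/w4.png');hsv=cv2.cvtColor(im,cv2.COLOR_BGR2HSV)
b=cv2.inRange(hsv,(100,100,40),(130,255,255));g=cv2.inRange(hsv,(5,120,70),(22,255,255))
for nm,m,z,cs in(('tote',b,.07,(255,290,320,350,385)),('tray',g,.1893,(230,260,320,380,415))):
  for c in cs:
    r=np.where(m[85:200,c])[0][:1]+85; print(nm,c,r,f(c,r[0],z) if len(r) else hsv[95:112:3,c].tolist())
for nm,m,z,rows in(('tote',b,.07,(104,106,108)),('tray',g,.1893,(148,150,153))):
  for r in rows:
    x=np.where(m[r,200:440])[0]+200
    if len(x): print(nm,r,x[0],x[-1],f(x[0],r,z),f(x[-1],r,z))
"
```

```text
tote 255 [102] [ 0.0933 -0.047 ]
tote 290 [101] [ 0.0932 -0.0215]
tote 320 [100] [ 0.0938 -0.0001]
tote 350 [100] [0.094  0.0214]
tote 385 [101] [0.094  0.0468]
tray 230 [146] [ 0.0682 -0.0371]
tray 260 [144] [ 0.0686 -0.0244]
tray 320 [143] [0.0687 0.0001]
tray 380 [144] [0.0686 0.0246]
tray 415 [147] [0.0679 0.0394]
tote 104 243 397 [ 0.0922 -0.0559] [0.0922 0.0557]
tote 106 242 397 [ 0.0908 -0.0566] [0.0907 0.0557]
tote 108 243 399 [ 0.0893 -0.0559] [0.0893 0.0572]
tray 148 222 420 [ 0.0675 -0.0405] [0.0675 0.0415]
tray 150 217 425 [ 0.0668 -0.0428] [0.0668 0.0438]
tray 153 216 426 [ 0.0655 -0.0432] [0.0655 0.0443]
```

The offset is within about 3 mm along the length and under 0.5° in yaw. I correct by +2 mm along tool x and lower.

Request:
servo_tool --deltas '[[[0.002, 0, 0.02, 0, 0], [0.002, 0, 0.04, 0, 0], [0.002, 0, 0.055, 0, 0], [0.002, 0, 0.066, 0, 0], [0.002, 0, 0.073, 0, 0], [0.002, 0, 0.076, 0, 0], [0.002, 0, 0.077, 0, 0], [0.002, 0, 0.078, 0, 0], [0.002, 0, 0.078, 0, 0], [0.002, 0, 0.078, 0, 0]]]'

```text
clock: 10.4
ee_pos: [0.566, -0.0023, 0.1218]
tool_rot: [0.222, 3.133, 0.0]
ft_force: [-0.1, -0.6, -3.6]
grip_width: 0.013
grasp_force: 58.8
```

Request:
servo_tool --deltas '[[[0, 0, 0.0005, 0, 0], [0, 0, 0.001, 0, 0], [0, 0, 0.0013, 0, 0], [0, 0, 0.0013, 0, 0], [0, 0, 0.0013, 0, 0]]]'

```text
clock: 10.9
ee_pos: [0.5657, -0.0023, 0.12]
tool_rot: [-0.223, -3.134, 0.0]
ft_force: [-0.3, -0.2, -3.5]
grip_width: 0.0131
grasp_force: 58.8
```

Request:
servo_tool --deltas '[[[0, 0, 0.0005, 0, 0], [0, 0, 0.001, 0, 0], [0, 0, 0.001, 0, 0]]]'

```text
clock: 11.2
ee_pos: [0.5658, -0.0024, 0.1198]
tool_rot: [0.223, 3.133, 0.0]
ft_force: [-3.4, -0.6, 6.2]
grip_width: 0.013
grasp_force: 60.3
```

Request:
servo_tool --deltas '[[[0, 0, 0.0005, 0, 0], [0, 0, 0.001, 0, 0], [0, 0, 0.001, 0, 0]]]'

```text
clock: 11.5
ee_pos: [0.5659, -0.0023, 0.1197]
tool_rot: [0.223, 3.133, 0.0]
ft_force: [-6.5, -0.1, 14.4]
grip_width: 0.0129
grasp_force: 61.5
```

Contact came at the expected height. I relax 1 mm, release and rise.

Request:
servo_tool --deltas '[[[0, 0, -0.001, 0, 0], [0, 0, -0.001, 0, 0.01], [0, 0, -0.001, 0, 0.018], [0, 0, -0.001, 0, 0.026], [0, 0, -0.001, 0, 0.036], [0, 0, -0.001, 0, 0.05], [0, 0, -0.001, 0, 0.05], [0, 0, -0.001, 0, 0.05], [0, 0, -0.01, 0, 0.05], [0, 0, -0.03, 0, 0.05], [0, 0, -0.06, 0, 0.05], [0, 0, -0.1, 0, 0.05], [0, 0, -0.13, 0, 0.05], [0.03, 0, -0.13, 0, 0.05], [0.06, 0, -0.13, 0, 0.05], [0.08, 0, -0.13, 0, 0.05], [0.08, 0, -0.13, 0, 0.05], [0.08, 0, -0.13, 0, 0.05]]]'

```text
clock: 13.3
ee_pos: [0.4872, 0.009, 0.2489]
tool_rot: [0.222, 3.132, 0.0]
ft_force: [-0.4, 0.1, 0.1]
grip_width: 0.0497
grasp_force: 0.0
```

```bash
python3 -c "
from h import *
wcap('w5.png');cap('side','d5.png');cap('scene','s5.png')
a=cv2.imread('pics/s5.png')[170:280,280:420];b=cv2.imread('pics/d5.png')[160:270,260:400];w=cv2.imread('pics/w5.png')
cv2.imwrite('pics/c5.png',np.hstack([cv2.resize(w[60:480,120:520],(400,420)),np.vstack([cv2.resize(x,(267,210),interpolation=2) for x in(a,b)])]))"
```

```text
13.3 [0.4872 0.009  0.2489] [[-0.99, 0.141, 0.002], [0.141, 0.99, -0.0], [-0.002, 0.0, -1.0]]
```

View pics/c5.png

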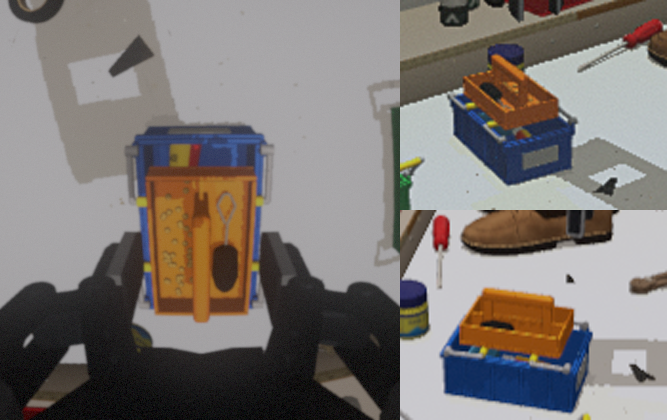

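The tray sits level on both bars, parallel to the tote. One numeric check of centring before handing in.

```bash
python3 -c "
from h import *; from m import *; import pickle
o=pickle.load(open('pics/w5.png.pkl','rb'));W=R.from_rotvec(o['tool_rot']).as_matrix()
f=lambda u,v,z:(W.T@(wz(u,v,z,o)-o['ee_pos']))[:2].round(4)
hsv=cv2.cvtColor(cv2.imread('pics/w5.png'),cv2.COLOR_BGR2HSV)
for r in comp('w5.png',(23,130,110),(35,255,255),(245,245,400,345)): print(r[0],r[1],f(*r[1],.077))
g=cv2.inRange(hsv,(5,120,60),(21,255,255))[215:400,255:385]; n,l,s,c=cv2.connectedComponentsWithStats(g); i=1+s[1:,4].argmax()
print(s[i]); 
q=cv2.approxPolyDP(cv2.convexHull(np.argwhere(l==i)[:,::-1].astype(np.int32)),5,True)[:,0]+[255,215]
print(q.tolist(),[f(*p,.11).tolist() for p in q.astype(float)])
"
```

```text
80 [261.5 261.3] [-0.0456 -0.0536]
47 [378.8 260.6] [-0.045   0.0534]
51 [266.8 326.8] [-0.1153 -0.0528]
47 [375.1 326.1] [-0.1146  0.0541]
[   10     0   113   167 13940]
[[371, 227], [377, 256], [366, 373], [326, 381], [277, 374], [265, 257], [270, 227], [293, 215]] [[-0.0036, 0.0402], [-0.0281, 0.0461], [-0.1475, 0.0434], [-0.1568, 0.0055], [-0.1486, -0.0412], [-0.0289, -0.0448], [-0.0036, -0.0396], [0.0061, -0.0212]]
```

Bars' middle is at tool x -0.080 and the tray's middle about -0.078, with lateral error under 1 mm. That is centred within about 2 mm.

```bash
python3 -c "
from h import *
print(ctrl.hand_in())"
```

```text
the job is handed in; nothing more can be done
None
```

I swung the blue tote's near bail in, set the orange tray level on both bails, centred to within about 2 mm and parallel to the tote, let go, and handed the job in at about 13.5 s.

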